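# Set the snap trap and slide it live into its tunnel

## Robot

A 6-joint arm with a two-finger parallel gripper is mounted at the origin on a cart in front of the work surface, level with it; the furniture and walls round the work are solid. World frame = base frame: x ahead of the robot, y to its left, z up, the work surface at z = 0. Lengths are in mm, angles in rad, forces in N, time in s.
With the tool pointing down it reaches from about 400 to 925 mm from the base axis. Payload 12.5 kg.
Tool frame: the origin (TCP) lies midway between the tips of the shut fingers; the grasp point (between the pads) lies 19 mm behind it (env.pinch_z is the z of the grasp point in the tool frame, in mm); z points along the fingers, y is the line along which they close (so a half turn about z gives the same grasp; the last joint's range is limited). The gripper opens to 95 mm and grips with 3 to 60 N. Pads are 20 mm wide; open, the fingers measure 119 mm over their backs; the gripper's body (75 mm by 180 mm) begins 59 mm behind the grasp point.
Start: joints at [-1.419, 0.491, 1.559, -0, 1.092, -0.106], TCP at [159.369, -604.36, 192.961] pointing down, gripper open.
Joint ranges: [-3.1, 3.1], [-0.84, 2.19], [0.05, 2.79], [-1.13, 4.28], [0.06, 2.93], [-2.69, 2.69]. Speed limits (rad/s): [2.22, 2.22, 2.79, 3.14, 3.14, 3.14].

## Interface

Orientations are given as [roll, pitch, yaw] about the fixed x, y, z axes, in that order (R = Rz(yaw) Ry(pitch) Rx(roll)).
In Python, from cell import env, eyes gives the robot as it stands.
- The arm moves only by the shell command python3 -m inch 'ROWS'. ROWS is JSON, a list of rows, each a list of 3 entries, a list of its own where there are three numbers: the shift along the tool's x, y, z in units of 60 mm (1.0 is 60 mm), then the turn about the tool's z in units of 5 degrees (1.0 is 5 degrees), then the closure, from -1 (fully open) to 1 (shut). In form: [[[tx, ty, tz], turn, claw], ...]. A call has exactly 10 rows; each row shifts and turns the commanded pose from where the row before left it, along the tool's axes as they then stand; what a row does not reach is not made up. A row lasts 1/8 s, in which the tool goes at most 62.5 mm and 10.7 degrees, less where a joint would pass 70% of its speed; a pose out of reach is approached as far as the arm can. A call is refused whole if a number of a shift passes 1 or a number of a turn 1, either way. A call with a gripper value outside its range is refused whole. The fingers move at their own pace and stop on an object; the grip force is fixed at half the most. Time passes only in rows, so rows that do not move let the fingers close, or fill a call up. It gives the time, the measured TCP pose, the force, the opening and the grip force at its end, in the units of the state.
- env.state(): the state, without advancing time (a new reading comes with each control period).
- eyes.read_camera(name): name is "side" or "top"; returns a dict with "pixels" (384x512x3 uint8, red, green, blue), "fx", "fy", "cx", "cy" (pixels), "extrinsics" (4x4, takes a point from world to camera coordinates). Camera axes: x right, y down, z forward; pixel columns grow to the right and rows downward; lengths in mm; the calibration is good to about 2 mm. A picture is of the moment at which its call begins. There is no depth.
- env.job_done(): hands the job in; it is judged then, once.
Trained networks look in a picture, given as the dict that the camera call returned (one of the last four; its "shot" number tells which), for a name from the list of things; names that differ only in an ending like _2 or _b are one class to them, and where a whole thing is asked for, a point or a joint stands for the part that bears it (a point fixed in the world has none). Each returns a list of dicts, best first, with "score" (0 to 1); they miss things now and then, are a little off and sometimes report something else, mostly with a low value. They report only what shows in the picture. A call takes as long as a camera call. They do not tell look-alikes from the thing itself.
- eyes.boxes_of(name, picture): "centre" ([row, column] in pixels, amid what is visible of it).
- eyes.cut_out(name, picture): "mask" (384x512 bool, what is visible of it) and "centre" ([row, column] in pixels, amid what is visible of it).
- eyes.spot_point(name, picture): "centre" ([row, column] in pixels: a listed point, or the origin of a listed thing).
The state is a dict: "t": time; "joints": joint angles; "qvel": joint speeds; "tau": joint torques, N m; "eef_pos": TCP position; "tcp_rot": TCP orientation; "ft_force": force on the tool from outside, world axes, zero at the start; "moment": the same for the moment, N m; "opening": opening from 0.0 (shut) to 1.0 (fully open); "grip_force": force on a finger pad.
Only numpy, scipy, OpenCV 4.12 (cv2) and the standard library are available. Lean on these libraries where they do the work, as an engineer would, in place of code of your own. Each camera call takes 0.05 s, during which the arm holds its last target. There are 200 camera calls.

## Task

Set the mouse trap: press its sprung lever slowly down until the jaw hooks on the catch, ease off so that it stays set, and take your hand away. Then move the set trap bait end first into the steel tunnel, sliding it in gently until its nose rests against the low sill at the far end, and let go. It must not snap shut at any time, not even while you press it; do not force the lever or ram the tunnel, and leave the tape measure, the note block and the eraser where they are.

Things in the scene. Friction and masses are not known exactly. Their poses are not given: they have to be found in the camera images.
- trap: black plastic snap trap, loose, about 0.27 kg, base 130 x 56 mm with side rails 16 mm high. Origin: centre of its underside; x to the bait end, z up. Lever end is at -x. When set, pick it up or slide it by the rails' flat outer sides (56 mm apart) between x = -60 and -35 mm, clear of the lever. Hinge cheeks, 38 mm high, at x = -24 to 0. Its light pedal (x 1 to 33, z about 18 mm) fires it at 1 N.
- jaw_angle (a joint): angle of the sprung jaw and its lever, rad: 0 shut (lever 36 degrees above level), growing as the lever goes down. Catch height differs from trap to trap: the hook takes hold at a jaw angle anywhere from 0.55 to 0.92. Rubber buffers stop the lever about 0.04 rad beyond that. Eased off, a hooked jaw settles back 0.01 to 0.02 rad and stays above 0.52; an unhooked one follows the finger to 0.
- jaw: grey jaw (60 mm, with a toothed cross bar, to the bait end) and its setting lever (46 mm, to the other end) in one piece. Origin on the hinge axis: 12 mm to the lever side of the trap's middle, 30 mm above its underside; axis along the trap's y. Pressing takes 5 to 10 N, ahead of a faint click; then on the buffers it rises by 9 N within 2 mm. 13 N is ample, over 18 N breaks it.
- thumb_bar (a point): centre of the round cross bar at the lever's end, where it is pressed: 10 mm thick, 38 mm long, along the trap's y, 46 mm from the hinge axis; it stands 57 mm above the trap's underside when shut, about 17 to 33 mm when set, and swings back about 9 mm as it goes down. Follow its arc, fingers shut, pressing from above.
- trap_nose (a point): middle of the trap's front face (bait end), 65 mm ahead of its middle, 6 mm above its underside; x ahead
- tunnel: grey sheet-steel tunnel screwed to the top, open at both ends: roof 70 mm long, 85 mm high, walls 62 mm apart inside (83 mm clear under the roof). Origin: centre of its underside; x inward, mouth at x = -35 mm, with flared guides 30 mm high reaching out to x = -51 mm. The trap's lever end stays outside the roof. A push of over 15 N dents it.
- stop (a point): middle of the stop sill's near face at the tunnel's far end, 31 mm beyond its middle (x = 31 mm), 6 mm up; the sill is 10 mm high. x as the tunnel's. A trap fully home has trap_nose here and its middle 34 mm before the tunnel's.
- tape_measure: yellow tape measure, 61 x 78 x 31 mm, loose, to the left; origin under its middle. Behind it to its left stands a tall drinks machine (fixed; x 0.44 to 0.72, y from 0.11 to 0.31, up to z = 0.44): keep the arm clear of it
- note_block: yellow block of sticky notes, 69 x 69 x 22 mm, loose, at the left front; origin under its middle
- eraser: blue and white eraser, 22 x 50 x 12 mm, loose, left of the trap; origin under its middle
Not all that is in view belongs to the job. What is meant by the trap is not blue, and is the larger of those in its own colour.

How it is judged:
By the outcome, as a careful person would: the job done as asked, in the order asked, and still so for the second after the job is handed in, with the robot touching nothing.
It also fails if it takes over 72 s, if anything falls off the work surface, if the arm or the gripper's body presses on something with over 40 N, if the wrist force passes 120 N, or if a joint passes its speed limit or range.

## Working session

There is one attempt and no reset: what is moved stays moved. The work goes in short steps, Python scripts to look and compute and a shell command to move; the robot and the scene stay as the last step left them, time stands still between calls to the robot, and variables do not carry over. Pictures are saved under pics/ and viewed, at most 10 in all, crops included, and the job is handed in when it is done.

```bash
ls; mkdir -p pics; cat > h.py <<'E'
import numpy as np, cv2
from cell import env, eyes
def save(p,n): cv2.imwrite('pics/'+n,cv2.cvtColor(p['pixels'],cv2.COLOR_RGB2BGR))
def ray(p,rc):
    E=np.array(p['extrinsics']);R=E[:3,:3];o=-R.T@E[:3,3]
    d=R.T@np.array([(rc[1]-p['cx'])/p['fx'],(rc[0]-p['cy'])/p['fy'],1]);return o,d/np.linalg.norm(d)
def atz(p,rc,z):
    o,d=ray(p,rc);return o+d*(z-o[2])/d[2]
def tri(obs):
    A=np.zeros((3,3));b=np.zeros(3);rs=[ray(*x) for x in obs]
    for o,d in rs:
        M=np.eye(3)-np.outer(d,d);A+=M;b+=M@o
    x=np.linalg.solve(A,b);return x,[round(float(np.linalg.norm(np.cross(x-o,d))),1) for o,d in rs]
def proj(p,X):
    E=np.array(p['extrinsics']);c=E[:3,:3]@np.array(X)+E[:3,3];return (c[1]/c[2]*p['fy']+p['cy'],c[0]/c[2]*p['fx']+p['cx'])
E
python3 - <<'E'
from h import *
P={n:eyes.read_camera(n) for n in('top','side')}
cv2.imwrite('pics/a.png',cv2.cvtColor(np.hstack([P['top']['pixels'],P['side']['pixels']]),cv2.COLOR_RGB2BGR)[:, :])
im=cv2.imread('pics/a.png');
for n in P: save(P[n],n+'1.png'); o,d=ray(P[n],(192,256)); print(n,o.round(),d.round(2),P[n]['fx'])
for t in['trap','jaw','tunnel','tape_measure','eraser','note_block']:
  for n in P:
    print(t,n,[(np.round(x['centre']),round(x['score'],2)) for x in eyes.cut_out(t,P[n])][:4])
for t in['trap','thumb_bar','trap_nose','stop','tunnel','jaw']:
  for n in P:
    print('pt',t,n,[(np.round(x['centre'],1),round(x['score'],2)) for x in eyes.spot_point(t,P[n])][:4])
s=env.state();print(s['t'],s['eef_pos'],s['tcp_rot'],s['ft_force'],env.pinch_z)
E
```

```text
pics
top [ 424.   47. 1321.] [ 0.09  0.   -1.  ] 490.80461440128374
side [-103. 1203.  688.] [ 0.42 -0.8  -0.42] 488.2415080373015
trap top [(array([245., 384.]), 0.91), (array([238., 137.]), 0.75), (array([205., 331.]), 0.6)]
trap side [(array([275., 227.]), 0.91), (array([191., 287.]), 0.84), (array([179., 332.]), 0.73)]
jaw top [(array([206., 334.]), 0.83), (array([240., 128.]), 0.8), (array([246., 385.]), 0.56)]
jaw side [(array([266., 224.]), 0.63)]
tunnel top [(array([147., 338.]), 0.65)]
tunnel side [(array([171., 248.]), 0.63)]
tape_measure top [(array([167., 272.]), 0.98)]
tape_measure side [(array([199., 232.]), 0.55)]
eraser top [(array([200., 268.]), 0.47)]
eraser side [(array([208., 257.]), 0.6)]
note_block top [(array([236., 275.]), 0.57)]
note_block side [(array([212., 287.]), 0.87)]
pt trap top [(array([247. , 383.7]), 0.83), (array([239.5, 138.2]), 0.74), (array([203.5, 327.9]), 0.6)]
pt trap side [(array([278. , 227.4]), 0.93), (array([192.9, 282.5]), 0.81), (array([184.5, 332.3]), 0.66), (array([178.5, 238.7]), 0.65)]
pt thumb_bar top [(array([223.1, 329.7]), 0.81)
[... 261 characters left out ...]
y([180.5, 330.7]), 0.64)]
pt trap_nose side [(array([260.1, 218. ]), 0.67), (array([188.3, 266.1]), 0.56), (array([187.1, 338.5]), 0.55)]
pt stop top [(array([139.5, 332.8]), 0.93)]
pt stop side [(array([178. , 238.4]), 0.91)]
pt tunnel top [(array([147.3, 336.5]), 0.58), (array([203.7, 329.3]), 0.51)]
pt tunnel side [(array([181.3, 248.9]), 0.55)]
pt jaw top [(array([240.8, 135. ]), 0.87), (array([205.9, 330.4]), 0.64), (array([246.5, 388.5]), 0.56)]
pt jaw side [(array([184. , 287.7]), 0.58), (array([177.3, 328.4]), 0.56), (array([268.4, 228.7]), 0.56)]
1.3 [ 159.37123513 -604.36871041  192.9726177 ] [ 3.14146491e+00 -9.39594636e-06  2.57799710e-01] [0.05095431 0.30962822 0.89395818] -18.8
```

View pics/top1.png

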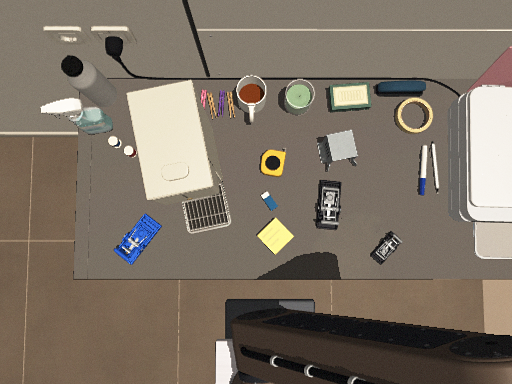

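View pics/side1.png

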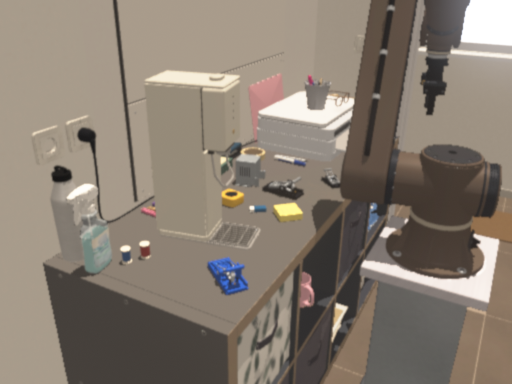

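The top view shows the larger black trap at about (205,330), bait end up and lever end down. The tunnel is at (147,338), turned a little. The small black trap at (246,386) and the blue one at (240,138) are decoys.

```bash
python3 - <<'E'
from h import *
obs={}
near={'top':(205,330),'side':(188,283)}
acc={}
for k in range(3):
  P={n:eyes.read_camera(n) for n in('top','side')}
  for t,nr in [('trap',near),('thumb_bar',near),('trap_nose',near),('jaw',near),('stop',{'top':(140,333),'side':(178,240)}),('tunnel',{'top':(147,337),'side':(178,248)}),
     ('tape_measure',{'top':(167,272),'side':(199,232)}),('eraser',{'top':(200,268),'side':(208,257)}),('note_block',{'top':(236,275),'side':(212,287)})]:
   for n in P:
    c=[x['centre'] for x in eyes.spot_point(t,P[n]) if np.hypot(*(np.array(x['centre'])-nr[n]))<32]
    if c: acc.setdefault((t,n),[]).append(c[0])
import itertools
for t in dict.fromkeys(k[0] for k in acc):
  m={n:np.mean(acc[t,n],0) for n in P if (t,n) in acc}
  print(t,{n:(m[n].round(1).tolist(),np.std(acc[t,n],0).round(1).tolist()) for n in m}, *[ (x.round(1),r) for x,r in [tri([(P[n],m[n]) for n in m])]] if len(m)==2 else '')
T=cv2.resize(P['top']['pixels'][115:240,240:365],None,fx=4.6,fy=4.6,interpolation=cv2.INTER_CUBIC)
S=cv2.resize(P['side']['pixels'][145:220,215:315],None,fx=6,fy=6,interpolation=cv2.INTER_CUBIC)
save({'pixels':T},'t2.png');save({'pixels':S},'s2.png')
for n in P: np.savez(n+'.npz',**P[n])
for t,r in[('trap',(205,330)),('tunnel',(147,338))]:
  c=[x for x in eyes.cut_out(t,P['top']) if np.hypot(*(np.array(x['centre'])-r))<20]
  if c:
    m=c[0]['mask'].astype(np.uint8);q=cv2.findContours(m,0,1)[0];q=max(q,key=len);print(t,cv2.minAreaRect(q),m.sum())
E
```

```text
trap {'top': ([204.6, 328.5], [0.5, 0.3]), 'side': ([194.7, 284.4], [0.3, 0.8])} (array([ 507. , -146.5,  -11.8]), [4.0, 4.0])
thumb_bar {'top': ([217.0, 329.8], [9.1, 1.2]), 'side': ([179.1, 298.4], [1.1, 1.2])} (array([ 464.8, -142.1,   56.2]), [10.3, 10.3])
trap_nose {'top': ([181.2, 331.2], [2.7, 0.5]), 'side': ([186.6, 267.4], [0.6, 1.0])} (array([ 571.6, -151.8,    1.4]), [1.9, 1.9])
jaw {'top': ([207.7, 330.8], [0.4, 0.4]), 'side': ([186.0, 283.8], [1.6, 2.0])} (array([ 502.6, -145. ,   21.7]), [2.6, 2.6])
stop {'top': ([140.3, 333.9], [0.5, 0.4]), 'side': ([176.4, 239.2], [0.6, 0.1])} (array([ 683.4, -157.9,   13. ]), [0.3, 0.3])
tunnel {'top': ([149.6, 338.1], [1.0, 0.3]), 'side': ([181.1, 246.6], [1.2, 0.9])} (array([ 661.2, -171.9,   -5.6]), [0.3, 0.3])
tape_measure {'top': ([165.8, 270.6], [0.8, 0.5]), 'side': ([203.7, 227.7], [1.9, 0.0])} (array([620.4,  15. ,  -3.9]), [5.0, 5.0])
eraser {'top': ([198.9, 267.9], [0.4, 1.4]), 'side': ([207.4, 255.6], [0.2, 1.1])} (array([523.9,  20. ,   9.6]), [0.7, 0.7])
note_block {'top': ([237.6, 276.5], [0.8, 0.9]), 'side': ([214.8, 288.5], [0.6, 0.8])} (array([ 4.216e+02, -2.600e+00,  2.000e-01]), [0.3, 0.3])
trap ((329.0764465332031, 204.69775390625), (22.943803787231445, 48.30523681640625), 5.440331935882568) 1021
tunnel ((336.4808349609375, 147.500732421875), (32.32225799560547, 39.04805374145508), 87.79740142822266) 1005
```

View pics/t2.png

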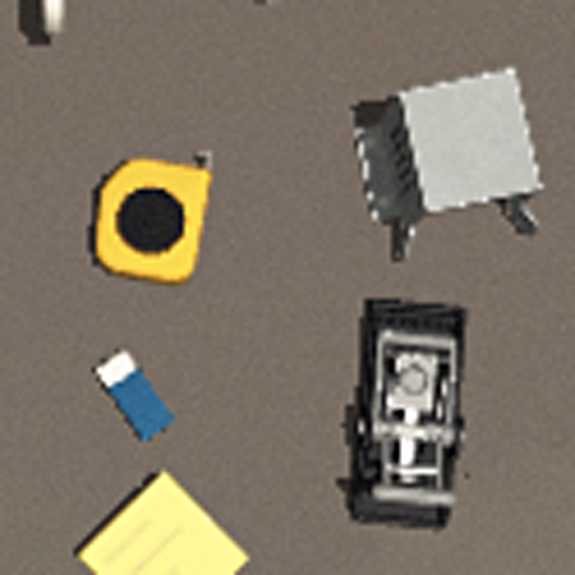

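View pics/s2.png

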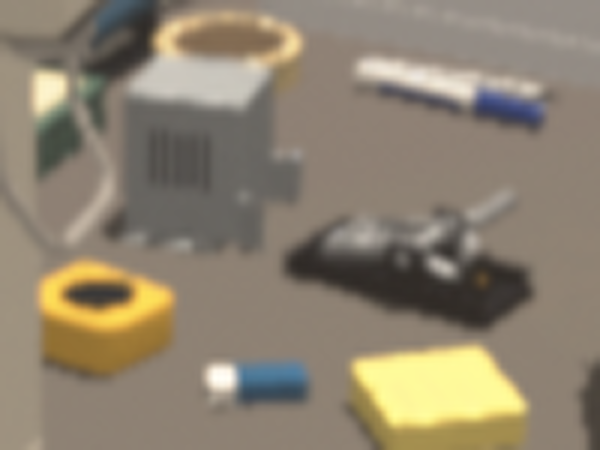

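The crops show trap base corners at crop pixels (367,299), (467,308), (448,527) and (350,518), with the lever raised at the near end. The tunnel roof corners are at (400,93), (515,68), (542,188) and (420,213), mouth towards the robot.

```bash
python3 - <<'E'
from h import *
T=dict(np.load('top.npz'));S=dict(np.load('side.npz'))
up=lambda u,v:((v+.5)/4.6-.5+115,(u+.5)/4.6-.5+240)
us=lambda u,v:((v+.5)/6-.5+145,(u+.5)/6-.5+215)
def rect(c,z):
    X=np.array([atz(T,up(*k),z)[:2] for k in c]);f=(X[0]+X[1]-X[2]-X[3])/2;s=(X[0]+X[3]-X[1]-X[2])/2
    print(X.round(1).tolist());print('mid',X.mean(0).round(1),'len',np.hypot(*f),np.hypot(*s),'yaw',np.degrees(np.arctan2(f[1],f[0])),np.degrees(np.arctan2(-s[0],s[1])));return X.mean(0)
a=rect([(367,299),(467,308),(448,527),(350,518)],14)
b=rect([(400,93),(515,68),(542,188),(420,213)],85)
# refine by rendering check
print('lever side/top',tri([(T,up(415,495)),(S,us(512,193))]))
print('roof corner heights',tri([(T,up(420,213)),(S,us(238,105))]), tri([(T,up(400,93)),(S,us(128,93))]))
s=env.state();print(s['t'],s['eef_pos'])
E
```

```text
[[576.1, -117.5], [570.9, -175.7], [443.7, -163.0], [448.8, -106.5]]
mid [ 509.9 -140.7] len 127.82551009753247 57.60846582765715 yaw -5.346833493166607 -5.133622345554727
[[683.1, -128.0], [697.3, -192.2], [629.8, -206.1], [615.8, -138.4]]
mid [ 656.5 -166.2] len 68.45395769980516 67.42252307226288 yaw 10.176424743772571 12.107123943607304
lever side/top (array([ 454.51586311, -138.9093492 ,   67.57919947]), [6.6, 6.6])
roof corner heights (array([ 614.81688145, -138.35528087,   86.99355805]), [0.7, 0.7]) (array([ 681.52373654, -128.90258661,   84.61485772]), [1.8, 1.8])
4.4 [ 159.35281371 -604.37059935  192.97334097]
```

```bash
python3 -m inch '[[[0,0,0],1,1],[[0,0,0],1,1],[[0,0,0],1,1],[[0,0,0],1,1],[[0.307,-0.588,0],0,1],[[0.307,-0.588,0],0,1],[[0.307,-0.588,0],0,1],[[0.307,-0.588,0],0,1],[[0.307,-0.588,0],0,1],[[0.307,-0.588,0],0,1]]'; python3 -m inch '[[[0.307,-0.588,0.2],0,1],[[0.307,-0.588,0.2],0,1],[[0.307,-0.588,0.2],0,1],[[0.307,-0.588,0.2],0,1],[[0.307,-0.588,0.2],0,1],[[0.307,-0.588,0.2],0,1],[[0.307,-0.588,0.2],0,1],[[0.307,-0.588,0.2],0,1],[[0,0,0],0,1],[[0,0,0],0,1]]'
python3 - <<'E'
from h import *
T=dict(np.load('top.npz'))
up=lambda u,v:((v+.5)/4.6-.5+115,(u+.5)/4.6-.5+240)
print('bar',atz(T,up(415,494),59).round(1),'hinge',atz(T,up(405,428),32).round(1),'crossbar',atz(T,up(418,340),20))
P=eyes.read_camera('side')
s=env.state();print(s['eef_pos'],s['tcp_rot'],s['ft_force'])
q=proj(P,s['eef_pos']);print(q)
I=P['pixels'][140:215,240:340];save({'pixels':cv2.resize(I,None,fx=6,fy=6,interpolation=cv2.INTER_CUBIC)},'s3.png')
E
```

```text
t: 5.65
eef_pos: [289.3, -402.6, 193.1]
tcp_rot: [3.141, -0.0, -0.091]
ft_force: [0.2, -0.6, -0.1]
opening: 0.021
grip_force: 0.0
t: 6.9
eef_pos: [461.1, -136.2, 97.1]
tcp_rot: [3.141, -0.0, -0.091]
ft_force: [0.0, -0.2, 0.0]
opening: 0.005
grip_force: 0.0
bar [ 461.4 -137.6   59. ] hinge [ 499.8 -136.3   32. ] crossbar [ 551.57672738 -146.07476978   20.        ]
[ 461.03263327 -136.59985501   97.20122432] [ 3.14128421e+00 -3.67608151e-04 -9.16506393e-02] [-0.29091478 -0.33072528  0.21178875]
(np.float64(168.04567151807555), np.float64(296.1412100068721))
```

View pics/s3.png

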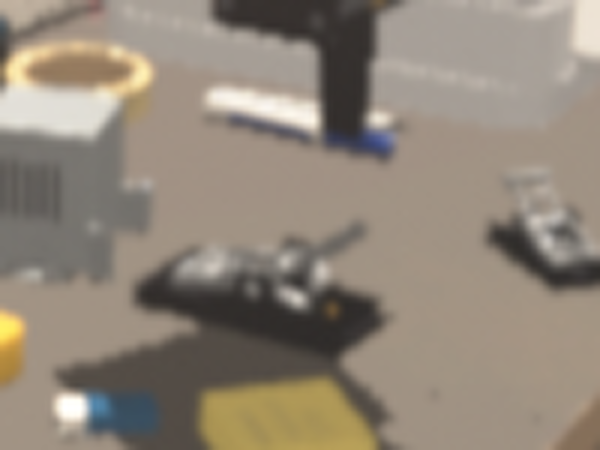

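The shut fingertips, at crop pixel (345,140), hang above the lever bar at (358,230). They are lined up with it.

```bash
python3 -m inch '[[[0,0,0.065],0,1],[[0,0,0.065],0,1],[[0,0,0.065],0,1],[[0,0,0.065],0,1],[[0,0,0.065],0,1],[[0,0,0.065],0,1],[[0,0,0.065],0,1],[[0,0,0.065],0,1],[[0,0,0],0,1],[[0,0,0],0,1]]'; python3 -m inch '[[[0,0,0.01],0,1],[[0,0,0.01],0,1],[[0,0,0.01],0,1],[[0,0,0.01],0,1],[[0,0,0.01],0,1],[[0,0,0.01],0,1],[[0,0,0.01],0,1],[[0,0,0.01],0,1],[[0,0,0],0,1],[[0,0,0],0,1]]'
```

```text
t: 8.2
eef_pos: [461.2, -136.0, 65.8]
tcp_rot: [3.141, -0.0, -0.091]
ft_force: [-0.2, -0.9, -0.3]
opening: 0.008
grip_force: 0.0
t: 9.45
eef_pos: [461.2, -136.0, 60.9]
tcp_rot: [3.141, -0.0, -0.091]
ft_force: [0.3, 0.6, 0.1]
opening: 0.003
grip_force: 0.0
```

```bash
python3 -m inch '[[[0,0,0.01],0,1],[[0,0,0.01],0,1],[[0,0,0.01],0,1],[[0,0,0.01],0,1],[[0,0,0.01],0,1],[[0,0,0.01],0,1],[[0,0,0],0,1],[[0,0,0],0,1],[[0,0,0],0,1],[[0,0,0],0,1]]'
```

```text
t: 10.7
eef_pos: [461.2, -136.0, 57.4]
tcp_rot: [3.141, -0.0, -0.091]
ft_force: [0.3, 0.3, 0.3]
opening: 0.009
grip_force: 0.0
```

```bash
python3 - <<'E'
from h import *
P=eyes.read_camera('side');Q=eyes.read_camera('top')
I=cv2.resize(P['pixels'][150:210,260:330],None,fx=8,fy=8,interpolation=cv2.INTER_CUBIC)
J=cv2.resize(Q['pixels'][165:235,300:360],None,fx=6,fy=6,interpolation=cv2.INTER_CUBIC)
h=480;W=np.zeros((h,I.shape[1]//1+0+240,3),np.uint8)
J=J[:480,:240+0] if 0 else cv2.resize(J,(240,280))
W[:480,:560]=I;W[:280,560:]=J
save({'pixels':W},'s4.png')
print(proj(P,[461,-136,57.4]),proj(P,[461,-137,57]))
E
```

```text
(np.float64(179.5292590278093), np.float64(295.50418650486876)) (np.float64(179.53500558822822), np.float64(295.624661949936))
```

View pics/s4.png

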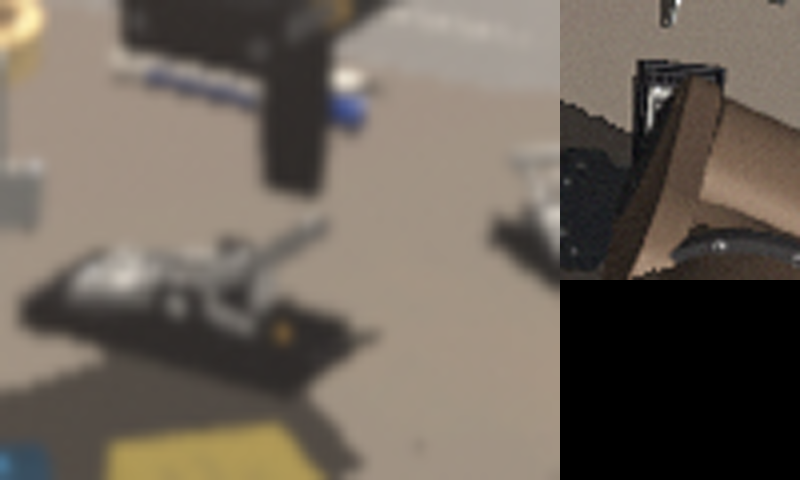

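The fingertips end at crop pixel (293,192). The bar runs from about (260,258) to (320,220), so there is still a gap of about 10 mm and I keep feeling downward.

```bash
python3 -m inch '[[[0,0,0.01],0,1],[[0,0,0.01],0,1],[[0,0,0.01],0,1],[[0,0,0.01],0,1],[[0,0,0.01],0,1],[[0,0,0.01],0,1],[[0,0,0.01],0,1],[[0,0,0.01],0,1],[[0,0,0],0,1],[[0,0,0],0,1]]'
```

```text
t: 12.05
eef_pos: [461.2, -136.0, 52.5]
tcp_rot: [3.142, 0.0, -0.091]
ft_force: [-0.2, 0.0, -0.6]
opening: 0.007
grip_force: 0.0
```

```bash
python3 -m inch '[[[0,0,0.01],0,1],[[0,0,0.01],0,1],[[0,0,0.01],0,1],[[0,0,0.01],0,1],[[0,0,0.01],0,1],[[0,0,0.01],0,1],[[0,0,0],0,1],[[0,0,0],0,1],[[0,0,0],0,1],[[0,0,0],0,1]]'
```

```text
t: 13.3
eef_pos: [461.2, -136.0, 48.9]
tcp_rot: [3.142, -0.0, -0.091]
ft_force: [-0.2, 0.3, -0.9]
opening: 0.002
grip_force: 0.0
```

```bash
python3 - <<'E'
from h import *
P=eyes.read_camera('side')
g=P['pixels'].astype(int).sum(2)//3
print(g[168:194,288:306])
print(proj(P,[461.2,-136,48.9]),proj(P,[461,-118,57]),proj(P,[461,-155,57]))
for t in('thumb_bar','jaw'):print([(np.round(x['centre'],1),round(x['score'],2)) for x in eyes.spot_point(t,P)][:3])
E
```

```text
[[146 146 144 133  96  58  45  45  44  44  44  50  75 116 140 142 143 145]
 [146 146 145 132  97  58  45  44  44  44  44  49  77 120 141 146 146 146]
 [146 146 145 132  96  58  45  44  44  44  44  51  83 127 143 146 146 146]
 [146 146 144 132  96  57  45  44  44  44  44  52  88 133 145 146 147 146]
 [146 146 145 133  98  59  45  43  44  43  45  54  92 134 146 146 146 146]
 [146 146 145 136 105  63  45  44  44  44  44  57  96 136 145 147 146 146]
 [146 146 145 137 109  67  47  45  44  44  46  61 100 136 146 146 146 146]
 [146 146 145 137 112  84  69  60  51  48  47  67 107 138 146 146 146 146]
 [146 146 145 141 130 120 113  99  80  67  59  78 114 139 145 146 146 146]
 [146 146 146 145 143 141 138 128 114  96  81  90 114 135 145 146 146 146]
 [141 142 144 145 146 145 141 135 122 105  94  99 113 133 144 146 146 146]
 [120 124 129 139 142 139 130 119 110 103 103 109 121 137 144 146 146 146]
 [ 95 102 113 123 132 125 112 104 103 106 118 128 136 143 146 145 146 146]
 [103 110 124 115 115 110 104 104 109 120 133 141 144 146 146 146 146 146]
 [119 117 121 108 104 105 109 119 129 136 143 145 
[... 529 characters left out ...]
 94 107 121 137 145]
 [ 92 100 103  90  63  53  57  64  52  45  46  49  55  59  72  92 117 135]
 [ 63  75  86  77  57  52  66  77  60  46  44  43  44  45  54  72  91 108]
 [ 47  50  56  56  49  48  58  68  56  47  44  44  44  46  50  63  80  95]
 [ 44  43  45  46  45  45  48  51  47  44  44  45  47  50  50  67  95 118]]
(np.float64(181.92392332458206), np.float64(295.32744287757765)) (np.float64(181.6014677188902), np.float64(293.2059929732511)) (np.float64(177.61351158815282), np.float64(297.8736544951707))
[(array([180. , 299.1]), 0.65), (array([169.4, 327.3]), 0.59), (array([267.7, 235.6]), 0.56)]
[(array([202.1, 228. ]), 0.71), (array([177.1, 329.1]), 0.62), (array([266.4, 229.9]), 0.5)]
```

```bash
python3 -m inch '[[[0,0,0.01],0,1],[[0,0,0.01],0,1],[[0,0,0.01],0,1],[[0,0,0.01],0,1],[[0,0,0.01],0,1],[[0,0,0.01],0,1],[[0,0,0.01],0,1],[[0,0,0.01],0,1],[[0,0,0],0,1],[[0,0,0],0,1]]'
```

```text
t: 14.7
eef_pos: [461.2, -136.0, 44.1]
tcp_rot: [3.141, -0.0, -0.091]
ft_force: [-1.0, 0.1, 0.2]
opening: 0.008
grip_force: 0.0
```

```bash
python3 -m inch '[[[0,0,0.01],0,1],[[0,0,0.01],0,1],[[0,0,0.01],0,1],[[0,0,0.01],0,1],[[0,0,0.01],0,1],[[0,0,0.01],0,1],[[0,0,0],0,1],[[0,0,0],0,1],[[0,0,0],0,1],[[0,0,0],0,1]]'
python3 - <<'E'
from h import *
P=eyes.read_camera('side')
I=cv2.resize(P['pixels'][160:205,265:325],None,fx=12,fy=12,interpolation=cv2.INTER_CUBIC)
save({'pixels':I},'s5.png')
E
```

```text
t: 15.95
eef_pos: [461.2, -136.0, 40.6]
tcp_rot: [3.141, -0.0, -0.091]
ft_force: [-0.7, -0.8, 2.9]
opening: 0.004
grip_force: 1.3
```

View pics/s5.png

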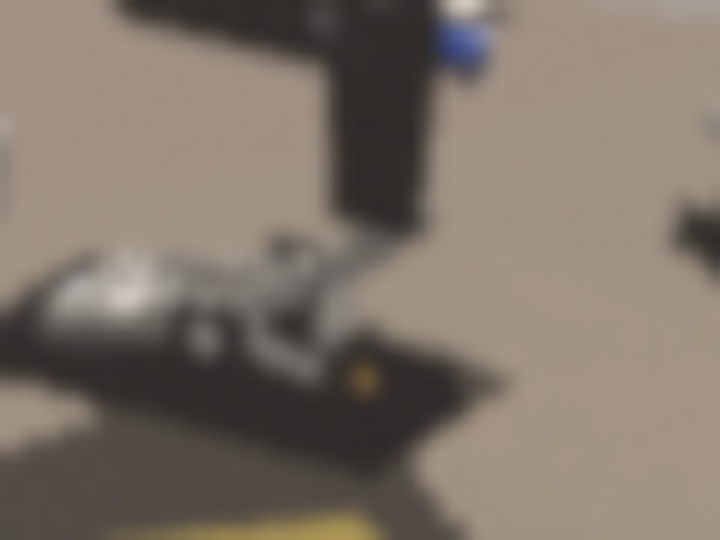

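Contact: the tip sits on the lever bar at crop pixel (385,232). The effective tip is therefore about 20 mm behind the reported TCP. Next I press along the arc.

```bash
python3 -m inch '[[[-0.0062,0,0.01],0,1],[[-0.0062,0,0.01],0,1],[[-0.0062,0,0.01],0,1],[[-0.0062,0,0.01],0,1],[[-0.0062,0,0.01],0,1],[[-0.0062,0,0.01],0,1],[[-0.0062,0,0.01],0,1],[[-0.0062,0,0.01],0,1],[[-0.0062,0,0.01],0,1],[[-0.0062,0,0.01],0,1]]'
```

```text
t: 17.25
eef_pos: [457.0, -135.5, 34.6]
tcp_rot: [-3.142, 0.001, -0.091]
ft_force: [-2.8, 0.6, 6.9]
opening: 0.004
grip_force: 3.6
```

```bash
python3 -m inch '[[[-0.0045,0,0.01],0,1],[[-0.0045,0,0.01],0,1],[[-0.0045,0,0.01],0,1],[[-0.0045,0,0.01],0,1],[[-0.0045,0,0.01],0,1],[[-0.0045,0,0.01],0,1],[[-0.0045,0,0.01],0,1],[[-0.0045,0,0.01],0,1],[[-0.0045,0,0.01],0,1],[[-0.0045,0,0.01],0,1]]'; 
```

```text
t: 18.5
eef_pos: [453.8, -135.2, 28.6]
tcp_rot: [-3.141, 0.002, -0.091]
ft_force: [-4.9, -0.7, 9.3]
opening: 0.006
grip_force: 4.7
```

```bash
python3 -m inch '[[[-0.01,0,0.008],0,1],[[-0.01,0,0.008],0,1],[[-0.01,0,0.008],0,1],[[-0.005,0,0.008],0,1],[[-0.003,0,0.008],0,1],[[-0.003,0,0.008],0,1],[[-0.003,0,0.008],0,1],[[-0.003,0,0.008],0,1],[[-0.003,0,0.008],0,1],[[-0.003,0,0.008],0,1]]'; 
```

```text
t: 19.75
eef_pos: [451.8, -135.1, 24.0]
tcp_rot: [3.141, -0.001, -0.091]
ft_force: [-0.3, 0.9, 8.8]
opening: 0.003
grip_force: 4.1
```

```bash
python3 -m inch '[[[-0.001,0,0.005],0,1],[[-0.001,0,0.005],0,1],[[-0.001,0,0.005],0,1],[[-0.001,0,0.005],0,1],[[-0.001,0,0.005],0,1],[[-0.001,0,0.005],0,1],[[-0.001,0,0.005],0,1],[[-0.001,0,0.005],0,1],[[-0.001,0,0.005],0,1],[[-0.001,0,0.005],0,1]]'; 
```

```text
t: 21.0
eef_pos: [450.9, -135.0, 21.0]
tcp_rot: [3.142, 0.0, -0.091]
ft_force: [-2.0, 1.6, 8.5]
opening: 0.006
grip_force: 4.3
```

```bash
python3 -m inch '[[[-0.001,0,0.002],0,1],[[-0.001,0,0.002],0,1],[[-0.001,0,0.002],0,1],[[-0.001,0,0.002],0,1],[[-0.001,0,0.002],0,1],[[-0.001,0,0.002],0,1],[[-0.001,0,0.002],0,1],[[-0.001,0,0.002],0,1],[[-0.001,0,0.002],0,1],[[-0.001,0,0.002],0,1]]'; 
```

```text
t: 22.25
eef_pos: [450.6, -135.0, 19.8]
tcp_rot: [3.141, -0.001, -0.091]
ft_force: [-0.7, 0.7, 8.6]
opening: 0.008
grip_force: 4.0
```

```bash
python3 -m inch '[[[-0.001,0,0.002],0,1],[[-0.001,0,0.002],0,1],[[-0.001,0,0.002],0,1],[[-0.001,0,0.002],0,1],[[-0.001,0,0.002],0,1],[[-0.001,0,0.002],0,1],[[-0.001,0,0.002],0,1],[[-0.001,0,0.002],0,1],[[-0.001,0,0.002],0,1],[[-0.001,0,0.002],0,1]]'; 
```

```text
t: 23.5
eef_pos: [450.3, -135.0, 18.7]
tcp_rot: [3.141, -0.001, -0.091]
ft_force: [1.1, 1.9, 8.4]
opening: 0.008
grip_force: 3.8
```

```bash
python3 -m inch '[[[0,0,0.002],0,1],[[0,0,0.002],0,1],[[0,0,0.002],0,1],[[0,0,0.002],0,1],[[0,0,0.002],0,1],[[0,0,0.002],0,1],[[0,0,0.002],0,1],[[0,0,0.002],0,1],[[0,0,0.002],0,1],[[0,0,0.002],0,1]]'; 
```

```text
t: 24.75
eef_pos: [450.0, -135.0, 17.4]
tcp_rot: [3.141, -0.001, -0.091]
ft_force: [-1.1, 0.9, 7.9]
opening: 0.006
grip_force: 4.0
```

```bash
python3 -m inch '[[[0,0,0.002],0,1],[[0,0,0.002],0,1],[[0,0,0.002],0,1],[[0,0,0.002],0,1],[[0,0,0.002],0,1],[[0,0,0.002],0,1],[[0,0,0.002],0,1],[[0,0,0.002],0,1],[[0,0,0.002],0,1],[[0,0,0.002],0,1]]'; 
```

```text
t: 26.0
eef_pos: [449.8, -134.9, 16.2]
tcp_rot: [3.141, -0.0, -0.091]
ft_force: [-1.8, 1.7, 8.1]
opening: 0.006
grip_force: 4.1
```

```bash
python3 -m inch '[[[0,0,0.002],0,1],[[0,0,0.002],0,1],[[0,0,0.002],0,1],[[0,0,0.002],0,1],[[0,0,0.002],0,1],[[0,0,0.002],0,1],[[0,0,0.002],0,1],[[0,0,0.002],0,1],[[0,0,0.002],0,1],[[0,0,0.002],0,1]]'; 
```

```text
t: 27.25
eef_pos: [449.7, -134.9, 14.9]
tcp_rot: [3.142, 0.0, -0.091]
ft_force: [-3.2, 0.4, 8.3]
opening: 0.005
grip_force: 4.0
```

```bash
python3 -m inch '[[[-0.002,0,0.0022],0,1],[[-0.002,0,0.0022],0,1],[[-0.001,0,0.0022],0,1],[[-0.001,0,0.0022],0,1],[[0,0,0.0022],0,1],[[0,0,0.0022],0,1],[[0,0,0.0022],0,1],[[0,0,0.0022],0,1],[[0,0,0.0022],0,1],[[0,0,0.0022],0,1]]'; 
```

```text
t: 28.5
eef_pos: [449.4, -134.9, 13.6]
tcp_rot: [3.141, -0.0, -0.091]
ft_force: [-1.8, 0.6, 7.1]
opening: 0.005
grip_force: 3.7
```

```bash
python3 -m inch '[[[0,0,0.002],0,1],[[0,0,0.002],0,1],[[0,0,0.002],0,1],[[0,0,0.002],0,1],[[0,0,0.002],0,1],[[0,0,0.002],0,1],[[0,0,0.002],0,1],[[0,0,0.002],0,1],[[0,0,0.002],0,1],[[0,0,0.002],0,1]]'; 
```

```text
t: 29.75
eef_pos: [449.4, -134.9, 12.4]
tcp_rot: [3.142, 0.0, -0.091]
ft_force: [-1.9, 0.6, 7.8]
opening: -0.0
grip_force: 4.2
```

```bash
python3 -m inch '[[[0,0,0.002],0,1],[[0,0,0.002],0,1],[[0,0,0.002],0,1],[[0,0,0.002],0,1],[[0,0,0.002],0,1],[[0,0,0.002],0,1],[[0,0,0.002],0,1],[[0,0,0.002],0,1],[[0,0,0.002],0,1],[[0,0,0.002],0,1]]'; 
```

```text
t: 31.0
eef_pos: [449.3, -134.9, 11.3]
tcp_rot: [3.142, 0.0, -0.091]
ft_force: [-2.6, 1.7, 9.3]
opening: 0.001
grip_force: 4.8
```

```bash
python3 -m inch '[[[0,0,0.002],0,1],[[0,0,0.002],0,1],[[0,0,0.002],0,1],[[0,0,0.002],0,1],[[0,0,0.002],0,1],[[0,0,0.002],0,1],[[0,0,0.002],0,1],[[0,0,0.002],0,1],[[0,0,0.002],0,1],[[0,0,0.002],0,1]]'; 
```

```text
t: 32.25
eef_pos: [449.2, -134.9, 10.3]
tcp_rot: [3.141, 0.0, -0.091]
ft_force: [-4.0, 1.5, 15.0]
opening: 0.005
grip_force: 7.4
```

The force jumped from 9 to 15 N, so the lever is on the buffers. Easing off.

```bash
python3 -m inch '[[[0,0,-0.004],0,1],[[0,0,-0.004],0,1],[[0,0,-0.004],0,1],[[0,0,-0.004],0,1],[[0,0,-0.004],0,1],[[0,0,-0.004],0,1],[[0,0,-0.004],0,1],[[0,0,-0.004],0,1],[[0,0,-0.004],0,1],[[0,0,-0.008],0,1]]'; 
```

```text
t: 33.5
eef_pos: [449.4, -134.9, 12.7]
tcp_rot: [3.142, -0.0, -0.091]
ft_force: [-1.8, 1.0, 7.1]
opening: 0.002
grip_force: 4.1
```

```bash
python3 -m inch '[[[0,0,-0.005],0,1],[[0,0,-0.005],0,1],[[0,0,-0.005],0,1],[[0,0,-0.005],0,1],[[0,0,-0.005],0,1],[[0,0,-0.005],0,1],[[0,0,-0.005],0,1],[[0,0,-0.003],0,1],[[0,0,0],0,1],[[0,0,0],0,1]]'; 
```

```text
t: 34.75
eef_pos: [449.5, -135.0, 14.7]
tcp_rot: [3.142, -0.0, -0.091]
ft_force: [-0.4, 1.1, 0.8]
opening: 0.004
grip_force: 0.4
```

Hooked: the force dropped to about 0. Now I rise and move aside to look.

```bash
python3 -m inch '[[[0,0,-0.05],0,1],[[0,0,-0.2],0,1],[[0,0,-0.6],0,1],[[0,0,-0.6],0,1],[[0,0.7,0],0,-0.2],[[0,0.8,0],0,-0.2],[[0,0.8,0],0,-0.2],[[0,0.8,0],0,-0.2],[[0,0.7,0],0,-0.2],[[0,0,0],0,-0.2]]'
python3 - <<'E'
from h import *
P=eyes.read_camera('side');Q=eyes.read_camera('top')
I=cv2.resize(P['pixels'][155:210,225:315],None,fx=5,fy=5,interpolation=cv2.INTER_CUBIC)
J=cv2.resize(Q['pixels'][125:240,300:365],None,fx=5,fy=5,interpolation=cv2.INTER_CUBIC)
W=np.zeros((575,775,3),np.uint8);W[:275,:450]=I;W[:,450:]=J
save({'pixels':W},'s6.png');np.savez('top.npz',**Q);np.savez('side.npz',**P)
print(env.state()['t'],env.state()['eef_pos'],env.state()['opening'])
E
```

```text
t: 36.0
eef_pos: [428.2, -364.3, 102.3]
tcp_rot: [3.141, -0.001, -0.094]
ft_force: [0.4, -0.2, -0.3]
opening: 0.57
grip_force: 0.0
36.1 [ 428.33429675 -361.64464451  102.11153394] 0.5929033573387917
```

View pics/s6.png

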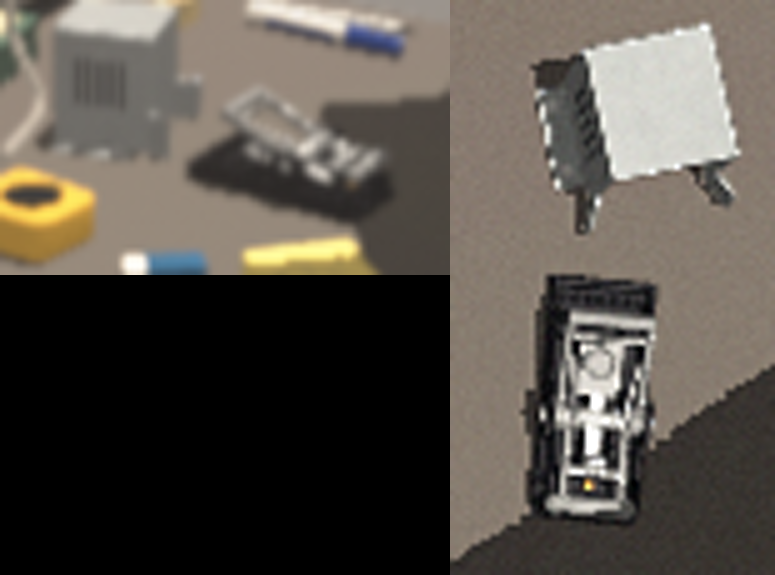

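The trap is set: lever down, jaw raised. Trap corners are at (548,275), (658,283), (637,520) and (530,515); roof corners at (583,52), (708,25), (740,155) and (610,180).

```bash
python3 - <<'E'
from h import *
T=dict(np.load('top.npz'));S=dict(np.load('side.npz'))
up=lambda u,v:((v+.5)/5-.5+125,(u-450+.5)/5-.5+300)
def rect(c,z):
    X=np.array([atz(T,up(*k),z)[:2] for k in c]);f=(X[0]+X[1]-X[2]-X[3])/2;s=(X[0]+X[3]-X[1]-X[2])/2
    m=X.mean(0);y1=np.arctan2(f[1],f[0]);y2=np.arctan2(-s[0],s[1]);print('mid',m.round(1),'len',np.hypot(*f),np.hypot(*s),'yaw',np.degrees([y1,y2]).round(1));return m,y1
a,ya=rect([(548,275),(658,283),(637,520),(530,515)],14)
b,yb=rect([(583,52),(708,25),(740,155),(610,180)],85)
d=lambda y:np.array([np.cos(y),np.sin(y)])
print('grasp',a-50*d(ya),'home grasp',b-84*d(np.radians(11.3)))
# tunnel base edge via mask edges: near-mouth wall feet
for q in [(583,230),(725,203)]: print('guide tip',atz(T,up(*q),0).round(1),atz(T,up(*q),30).round(1))
# nominal guide tips
for n,z in(('low',0),):
  for s in(1,-1): 
    y=np.radians(11.3); print('nom',b+d(y)*-51+s*31*np.array([-np.sin(y),np.cos(y)]))
s=env.state();print(s['eef_pos'],s['tcp_rot'])
E
```

```text
mid [ 510.3 -140.5] len 128.07196539251132 57.9756396562751 yaw [-5.3 -3.4]
mid [ 656.4 -166.2] len 68.11199698476676 66.6388290105251 yaw [12.  11.7]
grasp [ 460.48764714 -135.9043047 ] home grasp [ 573.98477449 -182.69295067]
guide tip [ 602.4 -138.     0. ] [ 598.3 -133.8   30. ]
guide tip [ 617.3 -215.3    0. ] [ 612.9 -209.4   30. ]
nom [ 600.27072775 -145.8276735 ]
nom [ 612.41938869 -206.62578233]
[ 428.33429675 -361.64464451  102.11153394] [-3.14139132e+00  1.82749778e-04 -9.20396360e-02]
```

```bash
python3 -m inch '[[[0.048,-0.949,0],0,-0.6],[[0.048,-0.949,0],0,-0.6],[[0.048,-0.949,0],0,-0.6],[[0.048,-0.949,0],0,-0.6],[[0,0,0],0,-0.6],[[0,0,0.35],0,-0.6],[[0,0,0.35],0,-0.6],[[0,0,0.35],0,-0.6],[[0,0,0.2],0,-0.6],[[0,0,0],0,-0.6]]'
python3 - <<'E'
from h import *
P=eyes.read_camera('side')
I=cv2.resize(P['pixels'][140:205,240:320],None,fx=8,fy=8,interpolation=cv2.INTER_CUBIC)
save({'pixels':I},'s7.png');s=env.state();print(s['t'],s['eef_pos'],s['opening'])
E
```

```text
t: 37.35
eef_pos: [460.6, -136.1, 26.4]
tcp_rot: [-3.141, 0.001, -0.091]
ft_force: [0.0, 0.6, -0.5]
opening: 0.801
grip_force: 0.0
37.4 [ 460.92586431 -136.24590031   26.9547844 ] 0.7990337947437758
```

View pics/s7.png

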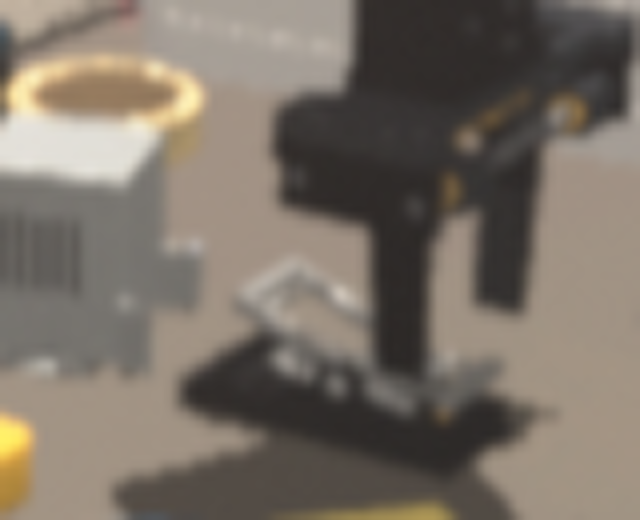

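The set jaw is raised at (295,265). The open near finger at (400,370) stands outside the rail at the lever end, so I go on down.

```bash
python3 -m inch '[[[0,0,0.1],0,-0.6],[[0,0,0.1],0,-0.6],[[0,0,0.1],0,-0.6],[[0,0,0.08],0,-0.6],[[0,0,0.06],0,-0.6],[[0,0,0.05],0,-0.6],[[0,0,0.04],0,-0.6],[[0,0,0.03],0,-0.6],[[0,0,0.03],0,-0.6],[[0,0,0.03],0,-0.6]]'
```

```text
t: 38.65
eef_pos: [461.0, -136.2, -10.6]
tcp_rot: [3.141, -0.0, -0.091]
ft_force: [-0.0, 0.8, -0.8]
opening: 0.804
grip_force: 0.0
```

```bash
python3 -m inch '[[[0,0,0.03],0,-0.5],[[0,0,0.03],0,-0.4],[[0,0,0.03],0,-0.35],[[0,0,0],0,-0.3],[[0,0,0],0,-0.25],[[0,0,0],0,-0.22],[[0,0,0],0,-0.2],[[0,0,0],0,-0.15],[[0,0,0],0,-0.1],[[0,0,0],0,0]]'
```

```text
t: 39.9
eef_pos: [460.9, -136.3, -15.8]
tcp_rot: [3.141, -0.0, -0.091]
ft_force: [-0.4, -1.4, 1.7]
opening: 0.586
grip_force: 30.0
```

```bash
python3 -m inch '[[[0,0,-0.017],0,1],[[0.03,0.06,0],0,1],[[0.06,0.13,0],0,1],[[0.07,0.14,0],0,1],[[0.07,0.14,0],0,1],[[0.07,0.14,0],0,1],[[0.07,0.14,0],0,1],[[0.06,0.13,0],0,1],[[0.055,0.11,0],0,1],[[0.025,0.05,0],0,1]]';python3 -m inch '[[[0,0,0],-0.1,1],[[0,0,0],-0.3,1],[[0,0,0],-0.4,1],[[0,0,0],-0.45,1],[[0,0,0],-0.45,1],[[0,0,0],-0.45,1],[[0,0,0],-0.45,1],[[0,0,0],-0.4,1],[[0,0,0],-0.26,1],[[0,0,0],-0.1,1]]'
python3 - <<'E'
from h import *
Q=eyes.read_camera('top');P=eyes.read_camera('side')
J=cv2.resize(Q['pixels'][120:230,290:365],None,fx=5,fy=5,interpolation=cv2.INTER_CUBIC)
I=cv2.resize(P['pixels'][150:205,225:310],None,fx=5,fy=5,interpolation=cv2.INTER_CUBIC)
W=np.zeros((550,800,3),np.uint8);W[:,:375]=J;W[:275,375:]=I[:,:425]
save({'pixels':W},'s8.png');s=env.state();print(s['t'],s['eef_pos'],s['tcp_rot'],s['ft_force'],s['opening'])
np.savez('top.npz',**Q)
E
```

```text
t: 41.15
eef_pos: [485.9, -201.6, -14.9]
tcp_rot: [3.141, -0.0, -0.091]
ft_force: [0.2, 0.4, -3.7]
opening: 0.583
grip_force: 29.9
t: 42.4
eef_pos: [485.7, -201.1, -14.8]
tcp_rot: [3.141, -0.0, 0.203]
ft_force: [0.0, 0.1, -4.0]
opening: 0.584
grip_force: 29.9
42.5 [ 485.71327456 -201.15977191  -14.85038104] [3.14149639e+00 1.04225680e-06 2.02070692e-01] [-0.29055405 -0.02332401 -3.15529736] 0.5889413241851172
```

View pics/s8.png

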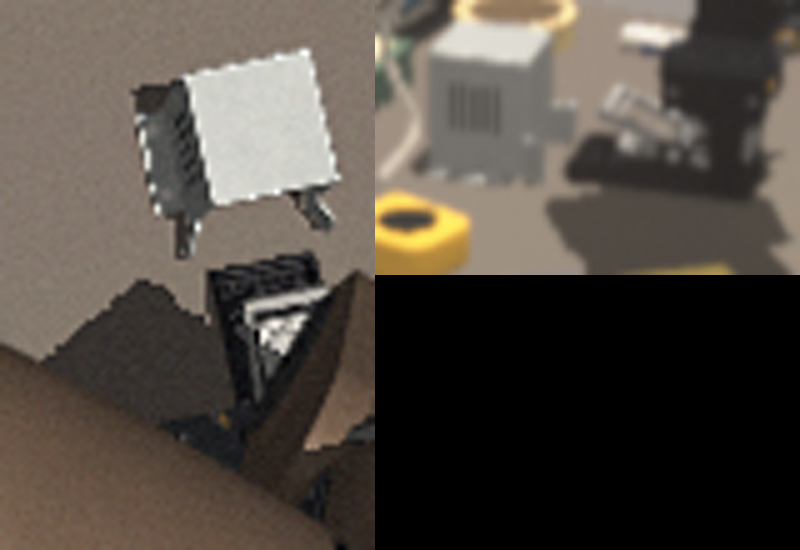

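The trap is still set and squared up before the mouth. Its front corners are at (208,272) and (313,254), the guide tips at (182,255) and (325,225).

```bash
python3 - <<'E'
from h import *
T=dict(np.load('top.npz'))
up=lambda u,v:((v+.5)/5-.5+120,(u+.5)/5-.5+290)
L=atz(T,up(208,272),14)[:2];R=atz(T,up(313,254),14)[:2];m=(L+R)/2
c=[(185,78),(308,48),(342,182),(212,205)];X=np.array([atz(T,up(*k),85)[:2] for k in c]);b=X.mean(0)
f=(X[0]+X[1]-X[2]-X[3])/2;s=(X[0]+X[3]-X[1]-X[2])/2
print('tun',b,np.degrees([np.arctan2(f[1],f[0]),np.arctan2(-s[0],s[1])]),'nose',m,np.hypot(*(L-R)),'yaw',np.degrees(np.arctan2(*((R-L)*[1,-1])) ))
s=env.state();print('nose from tcp',np.array(s['eef_pos'][:2])+115*np.array([np.cos(.2025),np.sin(.2025)]))
y=.2025;d=np.array([np.cos(y),np.sin(y)]);n=np.array([-d[1],d[0]])
for q in(b,np.array([656.4,-166.2])): print('along',(m-q)@d,'lat',(m-q)@n)
gl=atz(T,up(182,255),20)[:2];gr=atz(T,up(325,225),20)[:2];print('guide mid lat',((gl+gr)/2-b)@n,(gl-b)@d,(gr-b)@d)
for z in (15,):
  # inner side: lower guide roots
  print((m-(gl+gr)/2)@n)
E
```

```text
tun [ 656.23042646 -166.99645595] [12.23327174 12.03235975] nose [ 596.22287644 -177.62964847] 57.362170823323765 yaw 9.854786041645912
nose from tcp [ 598.36346143 -178.03110141]
along -60.919941992244866 lat 1.6527280677515093
along -61.24623293763944 lat 0.9066506664980428
guide mid lat 3.817217564055887 -48.89563426837569 -48.36589505610623
-2.164489496304379
```

```bash
python3 -m inch '[[[0.03,0,0],0,1],[[0.06,0,0],0,1],[[0.06,0,0],0,1],[[0.06,0,0],0,1],[[0.06,0,0],0,1],[[0.06,0,0],0,1],[[0.06,0,0],0,1],[[0.06,0,0],0,1],[[0.06,0,0],0,1],[[0.03,0,0],0,1]]'
```

```text
t: 43.75
eef_pos: [517.7, -194.6, -14.9]
tcp_rot: [3.141, -0.0, 0.202]
ft_force: [0.2, 0.3, -4.0]
opening: 0.587
grip_force: 29.9
```

```bash
python3 -m inch '[[[0.03,0,0],0,1],[[0.06,0,0],0,1],[[0.06,0,0],0,1],[[0.06,0,0],0,1],[[0.06,0,0],0,1],[[0.06,0,0],0,1],[[0.06,0,0],0,1],[[0.06,0,0],0,1],[[0.05,0,0],0,1],[[0.02,0,0],0,1]]'
```

```text
t: 45.0
eef_pos: [548.2, -188.4, -14.9]
tcp_rot: [3.141, -0.0, 0.202]
ft_force: [0.5, -0.1, -4.0]
opening: 0.587
grip_force: 29.9
```

```bash
python3 -m inch '[[[0.02,0,0.005],0,1],[[0.04,0,0.005],0,1],[[0.04,0,0.004],0,1],[[0.04,0,0],0,1],[[0.04,0,0],0,1],[[0.04,0,0],0,1],[[0.04,0,0],0,1],[[0.04,0,0],0,1],[[0.02,0,0],0,1],[[0.01,0,0],0,1]]'
```

```text
t: 46.25
eef_pos: [567.5, -184.4, -15.7]
tcp_rot: [3.141, -0.0, 0.202]
ft_force: [-0.5, 0.1, -2.1]
opening: 0.586
grip_force: 29.9
```

```bash
python3 -m inch '[[[0.01,0,0],0,1],[[0.01,0,0],0,1],[[0.01,0,0],0,1],[[0.01,0,0],0,1],[[0.01,0,0],0,1],[[0.01,0,0],0,1],[[0.01,0,0],0,1],[[0,0,0],0,1],[[0,0,0],0,1],[[0,0,0],0,1]]'
```

```text
t: 47.5
eef_pos: [571.7, -183.6, -15.6]
tcp_rot: [3.141, -0.0, 0.202]
ft_force: [0.4, 1.3, -1.9]
opening: 0.588
grip_force: 29.9
```

```bash
python3 -m inch '[[[0.005,0,0],0,1],[[0.005,0,0],0,1],[[0.005,0,0],0,1],[[0.005,0,0],0,1],[[0.005,0,0],0,1],[[0.005,0,0],0,1],[[0.005,0,0],0,1],[[0,0,0],0,1],[[0,0,0],0,1],[[0,0,0],0,1]]'
```

```text
t: 48.75
eef_pos: [573.7, -183.2, -15.7]
tcp_rot: [3.141, -0.0, 0.202]
ft_force: [-0.3, -0.2, -1.8]
opening: 0.585
grip_force: 29.9
```

```bash
python3 -m inch '[[[0.004,0,0],0,1],[[0.004,0,0],0,1],[[0.004,0,0],0,1],[[0.004,0,0],0,1],[[0.004,0,0],0,1],[[0,0,0],0,1],[[0,0,0],0,1],[[0,0,0],0,1],[[0,0,0],0,1],[[0,0,0],0,1]]'
```

```text
t: 50.0
eef_pos: [574.8, -182.9, -15.7]
tcp_rot: [3.141, -0.0, 0.202]
ft_force: [-0.8, -0.3, -1.8]
opening: 0.589
grip_force: 29.9
```

```bash
python3 -m inch '[[[0.004,0,0],0,1],[[0.004,0,0],0,1],[[0.004,0,0],0,1],[[0.004,0,0],0,1],[[0.004,0,0],0,1],[[0,0,0],0,1],[[0,0,0],0,1],[[0,0,0],0,1],[[0,0,0],0,1],[[0,0,0],0,1]]'
```

```text
t: 51.25
eef_pos: [575.0, -182.8, -15.8]
tcp_rot: [-3.141, 0.002, 0.202]
ft_force: [-6.6, -3.0, -0.0]
opening: 0.587
grip_force: 30.0
```

```bash
python3 -m inch '[[[0.004,0,0],0,1],[[0.004,0,0],0,1],[[0.004,0,0],0,1],[[0.004,0,0],0,1],[[0.004,0,0],0,1],[[0,0,0],0,1],[[0,0,0],0,1],[[0,0,0],0,1],[[0,0,0],0,1],[[0,0,0],0,1]]'
```

```text
t: 52.5
eef_pos: [575.1, -182.7, -15.8]
tcp_rot: [-3.14, 0.004, 0.202]
ft_force: [-12.1, -5.7, 3.4]
opening: 0.583
grip_force: 30.0
```

The nose rests on the sill, with about 13 N of push. I relax the push, then open.

```bash
python3 -m inch '[[[-0.01,0,0],0,1],[[-0.01,0,0],0,1],[[-0.01,0,0],0,1],[[-0.003,0,0],0,1],[[0,0,0],0,1],[[0,0,0],0,0],[[0,0,0],0,-0.2],[[0,0,0],0,-0.3],[[0,0,0],0,-0.4],[[0,0,0],0,-0.5]]'
```

```text
t: 53.75
eef_pos: [575.4, -182.8, -15.6]
tcp_rot: [3.141, -0.0, 0.202]
ft_force: [0.1, -0.9, -0.7]
opening: 0.734
grip_force: 0.0
```

Open. Now I rise straight up, then back off away from the drinks machine.

```bash
python3 -m inch '[[[0,0,-0.05],0,-0.6],[[0,0,-0.1],0,-0.6],[[0,0,-0.2],0,-0.6],[[0,0,-0.5],0,-0.6],[[0,0,-0.7],0,-0.6],[[0,0,-0.7],0,-0.6],[[-0.3,0.5,0],0,-0.6],[[-0.3,0.7,0],0,-0.6],[[-0.3,0.7,0],0,-0.6],[[-0.3,0.7,0],0,-0.6]]'
python3 - <<'E'
from h import *
P=eyes.read_camera('side');Q=eyes.read_camera('top')
for t in('trap','thumb_bar','jaw','trap_nose','tunnel','stop'):
  for n,p in(('top',Q),('side',P)):
    print(t,n,[(np.round(x['centre'],1).tolist(),round(x['score'],2)) for x in eyes.spot_point(t,p)][:3])
tun=np.array([656.4,-166.2]);d=np.array([.9796,.2011])
for nm,a,z in(('mid',-34,0),('bar',-34-57.9,30),('hinge',-46,30)):
  X=[*(tun+a*d),z];print(nm,np.round(proj(Q,X),1),np.round(proj(P,X),1))
g=Q['pixels'].astype(int).sum(2)//3
print(g[156:186:1,312:350:2])
for t in('tape_measure','eraser','note_block'):print(t,[np.round(x['centre'],1).tolist() for x in eyes.spot_point(t,Q)][:1])
s=env.state();print(s['t'],s['eef_pos'])
E
```

```text
t: 55.0
eef_pos: [535.5, -351.5, 120.4]
tcp_rot: [3.141, -0.001, 0.202]
ft_force: [0.1, 0.2, -0.4]
opening: 0.797
grip_force: 0.0
trap top [([163.1, 343.4], 0.88), ([239.4, 140.4], 0.7), ([246.6, 384.5], 0.54)]
trap side [([274.1, 227.8], 0.95), ([184.5, 257.4], 0.81), ([183.5, 333.5], 0.54)]
thumb_bar top [([238.6, 398.8], 0.64), ([253.2, 124.0], 0.56), ([185.3, 347.2], 0.51)]
thumb_bar side [([209.4, 254.5], 0.65), ([174.7, 274.4], 0.58), ([168.5, 325.2], 0.49)]
jaw top [([163.8, 341.9], 0.68), ([245.1, 133.4], 0.54), ([247.6, 388.9], 0.5)]
jaw side [([269.5, 230.3], 0.71), ([175.5, 325.8], 0.56), ([171.9, 261.8], 0.51)]
trap_nose top [([218.4, 149.2], 0.74)]
trap_nose side [([258.0, 216.2], 0.61), ([186.7, 337.3], 0.47)]
tunnel top [([150.2, 337.2], 0.62)]
tunnel side [([180.2, 248.1], 0.71)]
stop top [([141.2, 333.0], 0.87)]
stop side [([176.5, 239.1], 0.74)]
mid [163.1 339. ] [181.7 256.4]
bar [182.6 345.6] [175.8 272.8]
hinge [165.8 341.8] [174.2 259.9]
[[125 127 125 127 124  84  90  74  45  73 217 217 219 214 216 212 213 217
  214]
 [123 122 124 127 231  83  87  75  77  73 221
[... 1736 characters left out ...]

 [127 126 125 123 126 122 129 123 123 130  29  51  55  33  78  13  99  19
   18]
 [127 129 124 128 129 124 122 123 125 129  34  52  24  22  85  11  40  26
   40]
 [127 125 124 131 120 127 122 122 121 129  50  51  25  11  68  29  47  74
   66]
 [130 126 124 123 124 126 126 126 124 134  51  47  23  57  70  74  74  76
   81]
 [121 129 125 124 125 127 125 125 127 128  64  52   9 144  73  82  82  74
   70]
 [122 125 125 123 122 123 124 123 123 125  76  57  21  78  77  70  66  69
   39]
 [122 125 122 124 127 122 123 127 126 125 125  18  12  65  68  52  32  11
   22]]
tape_measure [[167.7, 270.5]]
eraser [[198.7, 267.5]]
note_block [[237.7, 277.4]]
55.85 [ 535.96118818 -350.02733096  119.33185354]
```

The set lever bar is seen at the set height, side (175,274) against a predicted (176,273). The trap is at its home place, and the tape, notes and eraser have not moved.

```bash
python3 -c "
from cell import env
print(env.job_done())"
```

```text
the job is handed in; nothing more can be done
None
```

The trap is set and stands bait end first in the tunnel with its nose against the sill. It was released and handed in at about 56 s; contact peaked at about 15 N on the lever and 13 N on the sill, and the tape measure, note block and eraser did not move.

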